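# Tip the channel nuts out of the hardware tray into the carrier bin

### The job

Lift the steel hardware tray by its wooden grip bar, bring its open lip over a long side of the grey bin on the slide carrier and let the lip come to rest lightly on the bin's edge before any nut slides off; how high the bin is set is not known, so feel for it. Then, with the lip kept low over the bin, tip the tray until all four channel nuts have slid in - do not touch the nuts with the fingers - and set the tray back down flat on its rubber mat, leaving the other things on the shelf alone.

Things in the scene. Friction and masses are not known exactly. Their poses are not given: they have to be found in the camera images.
- tray: Steel tray 146 (x) x 130 (y) mm, floor 3 mm thick, 18 mm high rim on three sides (-y and both x sides); the +y side is open: the lip. Flat underside. Origin: centre of the underside, z up when level. Empty 0.22 to 0.45 kg. Starts flat on the mat, roughly in line with it, lip roughly to the robot's left.
- tray_grip (a point): Centre of the wooden grip bar, 85 mm above the tray's underside; axes as the tray's. The bar runs over the tray's middle, 140 mm long in x, 14 mm wide in y, 30 mm tall (70 to 100 mm above the underside), on flat end cheeks 22 mm wide in y. Grip it across (fingers close along the tray's y), from above.
- tray_lip (a point): Middle of the lip's lower edge: 65 mm in +y of the tray's origin, at underside height; axes as the tray's.
- mat: Fixed black rubber mat on the shelf, 190 (x) x 170 (y) x 3 mm thick, where the tray stands. Origin: centre of the underside.
- carrier: Rectangular steel bar frame, 230 (x) x 180 (y) x 10 mm, sliding stiffly (8 N) along its own x on an aluminium channel fixed to the shelf; it need not be moved. Origin: centre of its underside, 13 mm above the shelf, z up. It carries the open grey bin, see point bin_low. Its x points roughly away from the robot. It stands left of the mat on some days, right on others.
- bin_low (a point): Point of the carrier frame 92 mm above its origin, axes as the carrier's: centre of the bin's mouth at its lowest setting. The bin is 200 (x) x 150 (y) mm outside, 80 mm tall, walls and floor 5 mm thick, centred here. It is clamped at a height that differs each time and is not measured: its level rim lies 0 to 20 mm above this point, and stays there under a light load.
- nut1: Steel channel nut, a chunky block 40 (x) x 20 (y) x 12 mm (z), 50 g, lying loose on the tray floor; all four alike. Origin: centre of its underside. Smooth steel on smooth steel: starts to slide on the tray at a tilt of roughly 17 to 26 degrees.
- nut2: Steel channel nut, a chunky block 40 (x) x 20 (y) x 12 mm (z), 50 g, lying loose on the tray floor; all four alike. Origin: centre of its underside. Smooth steel on smooth steel: starts to slide on the tray at a tilt of roughly 17 to 26 degrees.
- nut3: Steel channel nut, a chunky block 40 (x) x 20 (y) x 12 mm (z), 50 g, lying loose on the tray floor; all four alike. Origin: centre of its underside. Smooth steel on smooth steel: starts to slide on the tray at a tilt of roughly 17 to 26 degrees.
- nut4: Steel channel nut, a chunky block 40 (x) x 20 (y) x 12 mm (z), 50 g, lying loose on the tray floor; all four alike. Origin: centre of its underside. Smooth steel on smooth steel: starts to slide on the tray at a tilt of roughly 17 to 26 degrees.
- gel_frame: Bystander: flat square gel frame of dark steel, 150 x 150 x 4 mm. Origin: centre of underside. Leave alone.
- lens_tube: Bystander: upright chrome lens tube, 68 mm diameter, 110 mm tall. Origin: centre of underside. Leave alone.
- pipe_clamp: Bystander: aluminium pipe clamp standing on its 50 x 32 mm foot, about 95 mm tall. Origin: centre of underside. Leave alone.
- glass_disc: Bystander: cobalt glass disc lying flat, 72 mm diameter, 8 mm thick. Origin: centre of underside. Leave alone.

How it is judged:
By the outcome, as a careful person would: the job done as asked, in the order asked, and still so for the second after the job is handed in, with the robot touching nothing.
It also fails if it takes over 64 s, if anything falls off the work surface, if the arm or the gripper's body presses on something with over 40 N, if the wrist force passes 120 N, or if a joint passes its speed limit or range.

### The arm

A 6-joint arm with a two-finger parallel gripper is mounted at the origin on the work surface. World frame = base frame: x ahead of the robot, y to its left, z up, the work surface at z = 0. Lengths are in m, angles in degrees, forces in N, time in s.
With the tool pointing down it reaches from about 0.3 to 0.75 m from the base axis. Payload 8.5 kg.
Tool frame: the origin (TCP) lies midway between the tips of the shut fingers; the grasp point (between the pads) lies 19 mm behind it; z points along the fingers, y is the line along which they close (so a half turn about z gives the same grasp; the last joint's range is limited). The gripper opens to 85 mm and grips with 20 to 120 N. Pads are 22 mm wide; open, the fingers measure 114 mm over their backs; the gripper's body (76 mm by 85 mm) begins 54 mm behind the grasp point. The pads swing forward as they close: fully open they stand 13 mm farther back than shut.
Start: joints at [-80.862, 21.807, 74.336, -0, 83.858, -12.336], TCP at [0.201, -0.512, 0.231] pointing down, gripper open.
Joint ranges: [-178.18, 178.18], [-50.72, 133.34], [12.68, 142.11], [-81.47, 261.47], [9.98, 163.14], [-165.26, 165.26]. Speed limits (degrees/s): [136.94, 136.94, 180, 180, 180, 180].

### API

Orientations are given as a 3x3 rotation matrix whose columns are the frame's x, y, z axes.
In Python, from rig import env gives the robot as it stands. The module is installed in compiled form; this text tells all that it offers.
- The arm moves only by the tool jog_arm, never from a script. Its argument "targets" is a list of rows, each a list of 6 numbers: the shift along the tool's x, y, z in cm, then the turn, a rotation vector about the tool's x, y, z in degrees. A call has 1 to 8 rows; each row is the pose to reach, as a shift and turn from the pose commanded when the call began, along the tool's axes at that moment; what a row does not reach only later rows make up. A row lasts 1/12 s, in which the tool goes at most 41.7 mm and 7.16 degrees, less where a joint would pass 70% of its speed; a pose out of reach is approached as far as the arm can. A call with a gripper value outside its range is refused whole. "hand" is the opening, from 0 (shut) to 1 (fully open), set as the call begins (left out, the last holds). The fingers move at their own pace and stop on an object; "newtons" is the grip in N (left out, the last holds). Time passes only in rows, so rows that repeat a pose let the fingers close. It gives the time, the measured TCP pose, the force, the opening and the grip force at its end, in the units of the state.
- env.observe(): the state, without advancing time (a new reading comes with each control period).
- env.get_image(name): name is "scene" or "top"; returns a dict with "frame" (384x512x3 uint8, red, green, blue), "depth" (384x512 float32, m along the optical axis (not along the pixel's ray), 0 where there is no reading), "fovy" (degrees; the focal length in pixels is half the picture's height over the tangent of half this angle, whatever the lens; pixels are square), "cx", "cy" (the principal point, pixels), "cam_to_world" (4x4, takes a point from camera to world coordinates). Camera axes: x right, y down, z forward; pixel columns grow to the right and rows downward; lengths in m; the calibration is good to about 2 mm. A picture is of the moment at which its call begins.
- env.close_job(): hands the job in; it is judged then, once.
Trained networks look in the newest picture that a camera, given by its name, has taken for a name from the list of things; names that differ only in an ending like _2 or _b are one class to them, and where a whole thing is asked for, a point or a joint stands for the part that bears it (a point fixed in the world has none). Each returns a list of dicts, best first, with "score" (0 to 1); they miss things now and then, are a little off and sometimes report something else, mostly with a low value. They report only what shows in the picture. A call takes as long as a camera call.
- env.regions_of(camera, target): "pixels" (384x512 bool, what is visible of it) and "point" ([row, column] in pixels, amid what is visible of it).
The state is a dict: "time_s": time; "q": joint angles; "qvel": joint speeds; "joint_efforts": joint torques, N m; "position": TCP position; "tool_rot": TCP orientation; "ft_force": force on the tool from outside, world axes, zero at the start; "wrist_torque": the same for the moment, N m; "grip_width": finger opening in m; "gripper_force": force on a finger pad.
Only numpy, scipy, OpenCV 4.12 (cv2) and the standard library are available. Lean on these libraries where they do the work, as an engineer would, in place of code of your own. Each camera call takes 0.05 s, during which the arm holds its last target. There are 200 camera calls.

## Working session

There is one attempt and no reset: what is moved stays moved. The work goes in short steps, Python scripts to look and compute and a tool call to move; the robot and the scene stay as the last step left them, time stands still between calls to the robot, and variables do not carry over. Pictures are saved under pics/ and viewed, at most 10 in all, crops included, and the job is handed in when it is done.

Besides the shell and the picture viewer there is one more tool, called after "Request:" by a JSON object that holds its "op" and its "data", one argument or row to a line. jog_arm: Moves the arm, as the interface text tells. Its arguments: {"type":"object","properties":{"targets":{"type":"array","items":{"type":"array","items":{"type":"number"}}},"hand":{"type":"number"},"newtons":{"type":"number"}},"required":["targets"]}

```bash
mkdir -p pics
cat > h.py <<'E'
import numpy as np, cv2
from rig import env
def grab(cam):
    im=env.get_image(cam); return im
def cloud(im):
    d=im["depth"]; H,W=d.shape; f=H/2/np.tan(np.radians(im["fovy"])/2)
    v,u=np.mgrid[:H,:W]
    P=np.stack([(u-im["cx"])/f*d,(v-im["cy"])/f*d,d],-1)
    T=np.array(im["cam_to_world"]); return P@T[:3,:3].T+T[:3,3]
def save(im,name): cv2.imwrite(f"pics/{name}.png",im["frame"][...,::-1])
E
python3 - <<'E'
from h import *
s=env.observe(); print(s["time_s"],s["position"],np.round(s["tool_rot"],3),s["ft_force"])
ims={c:grab(c) for c in("top","scene")}
cv2.imwrite("pics/a.png",cv2.resize(np.vstack([ims["top"]["frame"],ims["scene"]["frame"]])[...,::-1],(400*1,600)) )
for c in ims: save(ims[c],c+"0")
for c in("top","scene"):
  P=cloud(ims[c])
  print(c, np.round(np.array(ims[c]["cam_to_world"])[:3,3],3))
  for t in("tray","tray_grip","mat","carrier","nut1","gel_frame","lens_tube","pipe_clamp","glass_disc"):
    for r in env.regions_of(c,t)[:4]:
      m=r["pixels"]&(ims[c]["depth"]>0); Q=P[m]
      if len(Q)==0: continue
      (ct,sz,an)=cv2.minAreaRect(Q[:,:2].astype(np.float32)*1000)
      print(t,round(r["score"],2),r["point"],m.sum(),"med",np.round(np.median(Q,0),3),"rect",np.round(ct),np.round(sz),round(an,1),"z",np.round(np.percentile(Q[:,2],[2,98]),3))
E
```

```text
0.0 [ 0.20132048 -0.51150663  0.23070185] [[ 0.931  0.366 -0.   ]
 [ 0.366 -0.931  0.001]
 [ 0.    -0.001 -1.   ]] [-0.14382195 -0.02604922 -0.33427028]
top [ 0.409 -0.098  0.997]
tray 0.78 [243.1, 265.3] 2809 med [ 0.479 -0.152  0.008] rect [ 483. -153.] [136. 157.] 67.1 z [0.003 0.106]
tray 0.7 [237.7, 283.8] 130 med [ 0.499 -0.191  0.019] rect [ 500. -191.] [20. 39.] 1.9 z [0.014 0.023]
tray 0.43 [263.6, 114.8] 8748 med [0.423 0.202 0.035] rect [428. 213.] [213. 242.] 88.1 z [0.02 0.11]
tray_grip 0.64 [244.3, 265.7] 2798 med [ 0.48  -0.152  0.008] rect [ 481. -153.] [135. 151.] 67.7 z [0.003 0.106]
mat 0.86 [239.8, 236.4] 2261 med [ 0.471 -0.13   0.004] rect [ 483. -150.] [175. 194.] 67.4 z [-0.     0.022]
mat 0.15 [242.8, 266.9] 2918 med [ 0.481 -0.154  0.008] rect [ 488. -157.] [134. 169.] 66.8 z [0.003 0.106]
carrier 0.64 [264.6, 115.0] 8674 med [0.424 0.202 0.035] rect [427. 214.] [212. 242.] 89.4 z [0.021 0.11 ]
nut1 0.71 [224.6, 262.5] 135 med [ 0.525 -0.142  0.019] rect [ 526. -142.] [19. 42.] 51.0 z [0.01  0.023]
nut1 0.58 [262.5, 272.4] 124 med [ 0.433 -0.164  0.019] rect
[... 1678 characters left out ...]
145.] [20. 41.] 48.9 z [0.011 0.02 ]
nut1 0.41 [166.4, 210.1] 116 med [ 0.435 -0.169  0.017] rect [ 435. -167.] [40. 20.] 27.2 z [0.006 0.02 ]
gel_frame 0.83 [247.1, 113.5] 2123 med [ 0.504 -0.453  0.004] rect [ 491. -446.] [158. 154.] 5.1 z [-0.     0.007]
lens_tube 0.89 [264.5, 267.3] 1455 med [ 0.756 -0.169  0.069] rect [ 755. -153.] [ 70. 102.] 4.8 z [-0.001  0.111]
lens_tube 0.32 [166.7, 236.8] 107 med [ 0.465 -0.12   0.018] rect [ 463. -119.] [20. 37.] 38.0 z [0.009 0.021]
pipe_clamp 0.79 [252.7, 325.6] 757 med [ 0.772 -0.039  0.053] rect [757. -21.] [75. 68.] 55.5 z [0.    0.094]
glass_disc 0.64 [233.1, 384.6] 699 med [0.77  0.121 0.007] rect [770. 122.] [69. 72.] 17.5 z [0.004 0.01 ]
```

View pics/top0.png

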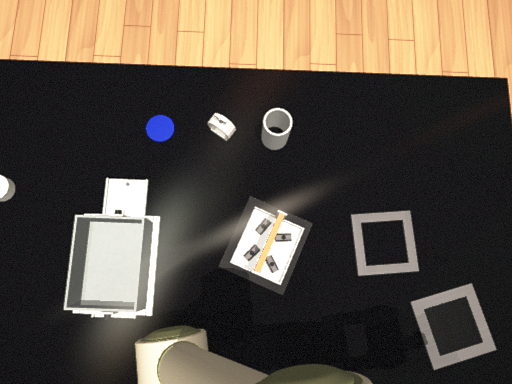

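View pics/scene0.png

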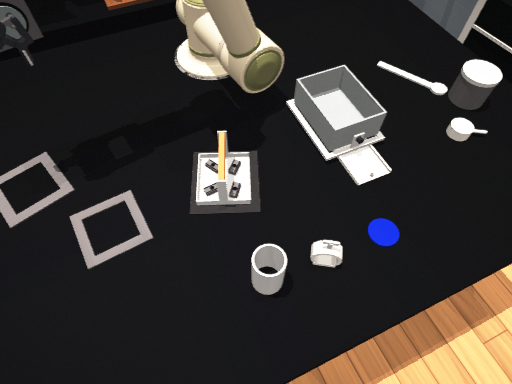

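Top view: tray at about (col 265, row 243), its bar running from (283,213) to (258,270). The bin is on the left, around (112,263). Next I'll get precise fits of the bar, tray and bin rim.

Run:
```python
from h import *
def rect(Q): 
  c,s,a=cv2.minAreaRect(Q[:,:2].astype(np.float32)*1000); return np.round(c,1),np.round(s,1),round(a,1)
for c in("top","scene"):
  P=cloud(grab(c)); z=P[...,2]; x=P[...,0];y=P[...,1]
  B=(abs(x-.483)<.11)&(abs(y+.153)<.11)
  m=B&(z>.09)&(z<.13); Q=P[m]; print(c,"bar",m.sum(),rect(Q),np.median(Q,0), np.percentile(Q[:,2],[5,50,95]))
  v=np.linalg.svd(Q[:,:2]-Q[:,:2].mean(0))[2][0]; print(" dir",np.degrees(np.arctan2(v[1],v[0])))
  m=B&(z>.016)&(z<.05); print(" rim/nuts",rect(P[m]))
  m=B&(z>.0045)&(z<.05); print(" tray",rect(P[m]))
  m=(abs(x-.42)<.16)&(abs(y-.21)<.14)&(z>.095)&(z<.14); Q=P[m]; print(" bin",m.sum(),rect(Q),np.percentile(Q[:,2],[5,25,50,75,95]))
  m=(abs(x-.42)<.16)&(abs(y-.21)<.14)&(z>.014)&(z<.03); Q=P[m]; print(" carrier",rect(Q))
```

```text
top bar 456 (array([ 480. , -152.2]), array([ 21.2, 148. ]), 67.2) [ 0.47864225 -0.15175656  0.10370993] [0.10030138 0.10370993 0.10618202]
 dir 157.4523732520193
 rim/nuts (array([ 479.4, -152.3]), array([129.8, 147. ]), 67.3)
 tray (array([ 482.1, -153.5]), array([220.1, 216.5]), 89.6)
 bin 1252 (array([401.9, 172.6]), array([205.3, 252.6]), 89.5) [0.09712658 0.10420745 0.10771461 0.10925529 0.11112756]
 carrier (array([444.4, 198.1]), array([180. , 269.8]), 89.3)
scene bar 385 (array([ 479.7, -155.7]), array([ 20.6, 149.3]), 67.5) [ 0.48587679 -0.15727695  0.10252187] [0.09241697 0.10252187 0.10454211]
 dir -22.646659336345625
 rim/nuts (array([ 479.6, -155.8]), array([129.7, 149.6]), 67.6)
 tray (array([ 483.1, -153.9]), array([166.8, 186.4]), 68.0)
 bin 1153 (array([400. , 171.1]), array([203.7, 256.4]), 89.5) [0.09597342 0.10012056 0.10516186 0.10747453 0.12164187]
 carrier (array([428.1, 196.1]), array([182.9, 232.8]), 89.3)
```

```bash
cat >> h.py <<'E'
from scipy.spatial.transform import Rotation as R
def rot(phi,tilt=0):
    # tool x at world yaw phi, tool down; tilt = lip-down tilt about tool x
    r=R.from_euler('z',phi,degrees=True)*R.from_euler('x',180,degrees=True)
    return r*R.from_euler('x',tilt,degrees=True)
def row(p,r,s=None):
    s=s or env.observe(); Rt=np.array(s["tool_rot"])
    d=Rt.T@(np.array(p)-s["position"])*100
    w=R.from_matrix(Rt.T@r.as_matrix()).as_rotvec(degrees=True)
    return np.round(np.r_[d,w],2).tolist()
def st():
    s=env.observe(); print(round(s["time_s"],2),np.round(s["position"],4),np.round(R.from_matrix(s["tool_rot"]).as_euler('xyz',degrees=True),2),"F",np.round(s["ft_force"],2),"T",np.round(s["wrist_torque"],2),"w",s["grip_width"],s["gripper_force"],"q",np.round(s["q"],1)); return s
E
python3 - <<'E'
from h import *
print(row([.480,-.154,.18],rot(-22.55)), row([.480,-.154,.069],rot(-22.55)))
im=grab("top");P=cloud(im)
m=np.zeros(im["depth"].shape,bool)
for r in env.regions_of("top","carrier")[:1]: m=r["pixels"]
z=P[...,2]
Q=P[m&(z>.1)&(z<.13)&(P[...,0]>.305)]
print(len(Q),np.percentile(Q[:,0],[0,1,5,50,95,99,100]).round(3),np.percentile(Q[:,1],[0,1,5,50,95,99,100]).round(3))
for lo in (.33,.37,.41,.45,.49):
  S=Q[(Q[:,0]>lo)&(Q[:,0]<lo+.03)]; N=S[S[:,1]<.2]; F=S[S[:,1]>.2]
  print(lo,[ (np.round([A[:,1].min(),np.median(A[:,1]),A[:,1].max()],4),np.round(np.median(A[:,2]),4)) for A in (N,F) if len(A)])
for lo in (.15,.19,.23,.27):
  S=Q[(Q[:,1]>lo)&(Q[:,1]<lo+.03)]; F=S[S[:,0]>.45]; N=S[S[:,0]<.4]
  print(lo,[ np.round([A[:,0].min(),np.median(A[:,0]),A[:,0].max(),np.median(A[:,2])],4) for A in (N,F) if len(A)])
E
```

```text
[39.03, -23.1, 5.13, -0.0, -0.0, 44.02] [39.03, -23.1, 16.23, -0.0, -0.0, 44.02]
1033 [0.328 0.328 0.33  0.421 0.527 0.528 0.529] [0.123 0.123 0.124 0.205 0.273 0.274 0.276]
0.33 [(array([0.1246, 0.1334, 0.1996]), np.float64(0.1085)), (array([0.2012, 0.2595, 0.2747]), np.float64(0.1085))]
0.37 [(array([0.1241, 0.1263, 0.1301]), np.float64(0.1083)), (array([0.2692, 0.2709, 0.2757]), np.float64(0.1073))]
0.41 [(array([0.1233, 0.126 , 0.13  ]), np.float64(0.108)), (array([0.2679, 0.2702, 0.275 ]), np.float64(0.1074))]
0.45 [(array([0.1231, 0.1256, 0.1289]), np.float64(0.108)), (array([0.2677, 0.2694, 0.2742]), np.float64(0.1069))]
0.49 [(array([0.1226, 0.1248, 0.1285]), np.float64(0.1083)), (array([0.2667, 0.2688, 0.2722]), np.float64(0.107))]
0.15 [array([0.3277, 0.3298, 0.3322, 0.1085]), array([0.522 , 0.5242, 0.5277, 0.1083])]
0.19 [array([0.3285, 0.3312, 0.3333, 0.1087]), array([0.5229, 0.5249, 0.5275, 0.1082])]
0.23 [array([0.3283, 0.3321, 0.3339, 0.1085]), array([0.5233, 0.5258, 0.5289, 0.1089])]
0.27 [array([0.3297, 0.3643, 0.3993, 0.108 ]), array([0.4518, 0.4786, 0.5255, 0.1078])]
```

Request:
{"op": "jog_arm", "data": {
  "targets": [
    [39.0,-23.1,5,0,0,44],
    [39.0,-23.1,5,0,0,44],
    [39.0,-23.1,5,0,0,44],
    [39.0,-23.1,5,0,0,44],
    [39.0,-23.1,5,0,0,44],
    [39.0,-23.1,5,0,0,44],
    [39.0,-23.1,5,0,0,44],
    [39.0,-23.1,5,0,0,44]
  ],
  "hand": 1,
  "newtons": 60
}}

```text
time_s: 1.87
position: [0.3958, -0.2619, 0.1966]
tool_rot: [[0.922, -0.387, 0.0], [-0.387, -0.922, -0.0], [0.001, 0.0, -1.0]]
ft_force: [0.2, -1.1, 0.3]
grip_width: 0.0851
gripper_force: 0.0
```

```bash
python3 -c "
from h import *
s=st(); print(row([.480,-.154,.17],rot(-22.55)))"
```

```text
1.87 [ 0.3958 -0.2619  0.1966] [ 1.7999e+02 -3.0000e-02 -2.2780e+01] F [ 0.18 -1.11  0.3 ] T [ 0.   -0.03  0.02] w 0.08507249575158049 0.0 q [-47.8  16.1  89.3   0.   74.6  65. ]
[3.58, -13.21, 2.66, 0.01, -0.03, -0.23]
```

Request:
{"op": "jog_arm", "data": {
  "targets": [
    [3.6,-13.2,2.7,0,0,-0.2],
    [3.6,-13.2,2.7,0,0,-0.2],
    [3.6,-13.2,2.7,0,0,-0.2],
    [3.6,-13.2,2.7,0,0,-0.2],
    [3.6,-13.2,2.7,0,0,-0.2],
    [3.6,-13.2,2.7,0,0,-0.2]
  ]
}}

```text
time_s: 2.37
position: [0.4789, -0.155, 0.1695]
tool_rot: [[0.926, -0.378, -0.0], [-0.378, -0.926, -0.0], [-0.0, 0.0, -1.0]]
ft_force: [-0.7, 1.0, 0.3]
grip_width: 0.0857
gripper_force: 0.0
```

```bash
python3 -c "
from h import *
s=st(); print(row([.480,-.154,.069],rot(-22.55)))
save(grab('scene'),'s1')"
```

```text
2.37 [ 0.4789 -0.155   0.1695] [ 1.7998e+02  2.0000e-02 -2.2220e+01] F [-0.67  0.96  0.25] T [-0.02 -0.01  0.01] w 0.0856563938015942 0.0 q [-31.4  20.5  87.5  -0.   72.   80.8]
[0.06, -0.14, 10.05, 0.02, 0.02, 0.33]
```

View pics/s1.png

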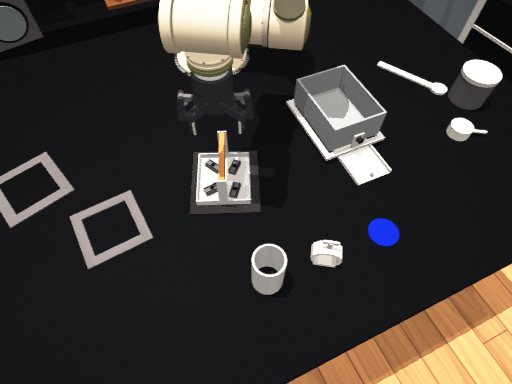

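The open fingers straddle the bar: tips at columns 193 and 238, bar at column 222. Descending and gripping.

Request:
{"op": "jog_arm", "data": {
  "targets": [
    [0.05,-0.1,3,0,0,0.3],
    [0.05,-0.1,6,0,0,0.3],
    [0.05,-0.1,8.5,0,0,0.3],
    [0.05,-0.1,10.0,0,0,0.3],
    [0.05,-0.1,10.0,0,0,0.3],
    [0.05,-0.1,10.0,0,0,0.3]
  ]
}}

```text
time_s: 2.92
position: [0.4793, -0.1558, 0.0699]
tool_rot: [[0.922, -0.386, -0.0], [-0.386, -0.922, 0.0], [-0.0, 0.0, -1.0]]
ft_force: [0.2, -0.3, 1.0]
grip_width: 0.0854
gripper_force: 0.0
```

Request:
{"op": "jog_arm", "data": {
  "targets": [
    [0,0,0,0,0,0],
    [0,0,0,0,0,0],
    [0,0,0,0,0,0],
    [0,0,0,0,0,0],
    [0,0,0,0,0,0],
    [0,0,0,0,0,0],
    [0,0,0,0,0,0],
    [0,0,0,0,0,0]
  ],
  "hand": 0,
  "newtons": 60
}}

```text
time_s: 3.58
position: [0.4799, -0.1545, 0.07]
tool_rot: [[0.923, -0.385, 0.001], [-0.385, -0.923, -0.0], [0.001, -0.0, -1.0]]
ft_force: [-0.4, 0.3, 5.5]
grip_width: 0.0129
gripper_force: 59.8
```

Request:
{"op": "jog_arm", "data": {
  "targets": [
    [0,0,-1,0,0,0],
    [0,0,-2.5,0,0,0],
    [0,0,-5,0,0,0],
    [0,0,-7.5,0,0,0],
    [0,0,-10,0,0,0],
    [0,0,-12.5,0,0,0],
    [0,0,-15,0,0,0],
    [0,0,-16,0,0,0]
  ],
  "newtons": 90
}}

```text
time_s: 4.25
position: [0.48, -0.1547, 0.2319]
tool_rot: [[0.923, -0.385, 0.002], [-0.385, -0.923, -0.001], [0.003, 0.0, -1.0]]
ft_force: [0.3, -1.5, -6.0]
grip_width: 0.0126
gripper_force: 88.1
```

```bash
python3 -c "
from h import *
s=st(); print(row([.428,.02,.23],rot(-.7))); save(grab('scene'),'s2')"
```

```text
4.25 [ 0.48   -0.1547  0.2319] [ 1.7997e+02 -1.5000e-01 -2.2620e+01] F [ 0.35 -1.52 -5.98] T [-0.03 -0.03 -0.01] w 0.01258455972373648 88.1499195098877 q [-31.3  17.1  81.4  -0.   81.3  81.3]
[-11.52, -14.13, 0.16, 0.06, -0.14, -21.92]
```

View pics/s2.png

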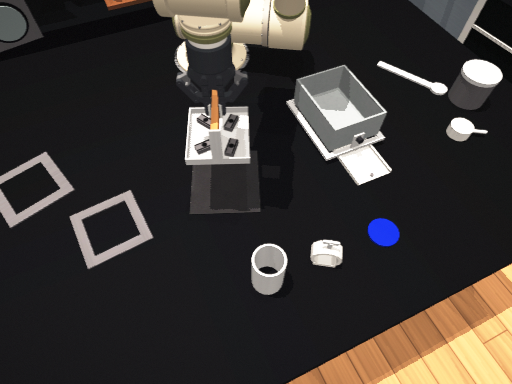

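Tray lifted level, at (217,135) in the picture, with all four nuts aboard. Carrying it smoothly to the bin.

Request:
{"op": "jog_arm", "data": {
  "targets": [
    [-0.5,-0.6,0,0,0,-1],
    [-1.7,-2.1,0,0,0,-3.3],
    [-3.5,-4.3,0,0,0,-6.7],
    [-5.3,-6.5,0,0,0,-10.1],
    [-7.1,-8.7,0,0,0,-13.5],
    [-8.9,-10.9,0.1,0,0,-16.9],
    [-10.6,-13,0.1,0,0,-20.2],
    [-11.5,-14.1,0.2,0,0,-21.9]
  ]
}}

```text
time_s: 4.97
position: [0.4253, 0.0228, 0.2258]
tool_rot: [[1.0, -0.007, -0.004], [-0.007, -1.0, 0.002], [-0.005, -0.002, -1.0]]
ft_force: [-0.4, 0.1, -6.4]
grip_width: 0.0127
gripper_force: 88.3
```

```bash
python3 -c "
from h import *
L=np.array([0,-.065,.067])  # lip in tool frame
s=st()
def lipgoal(lip,tilt,phi=-.7):
    for t in (tilt,-tilt):
        r=rot(phi,t); print(t,'tray z',np.round(-r.as_matrix()[:,2],3),'lip',s['position']+np.array(s['tool_rot'])@L, row(np.array(lip)-r.apply(L),r))
lipgoal([.428,.14,.150],6)"
```

```text
4.97 [0.4253 0.0228 0.2258] [-179.89    0.26   -0.41] F [-0.43  0.14 -6.4 ] T [ 0.02  0.18 -0.03] w 0.012712966183878169 88.28721642494202 q [-13.    9.7  92.8   0.1  77.8  77.4]
6 tray z [-0.001 -0.105  0.995] lip [0.42544466 0.08790772 0.15889458] [0.16, -4.56, 1.6, 5.89, 0.27, 0.27]
-6 tray z [0.001 0.105 0.995] lip [0.42544466 0.08790772 0.15889458] [0.16, -5.96, 0.24, -6.11, 0.24, 0.3]
```

Request:
{"op": "jog_arm", "data": {
  "targets": [
    [0.1,-1,0,-1,0.1,0.1],
    [0.1,-2.2,0,-2.3,0.2,0.2],
    [0.2,-3.5,0.1,-3.6,0.2,0.3],
    [0.2,-4.8,0.2,-5,0.2,0.3],
    [0.2,-5.7,0.2,-6,0.2,0.3],
    [0.2,-6,0.2,-6,0.2,0.3],
    [0.2,-6,0.2,-6,0.2,0.3],
    [0.2,-6,0.2,-6,0.2,0.3]
  ]
}}

```text
time_s: 5.63
position: [0.43, 0.0797, 0.2247]
tool_rot: [[1.0, -0.017, -0.0], [-0.017, -0.994, -0.104], [0.002, 0.104, -0.995]]
ft_force: [0.2, 0.0, -5.2]
grip_width: 0.0131
gripper_force: 88.3
```

```bash
cat >> h.py <<'E'
L=np.array([0,-.065,.067])
def lipgoal(lip,tilt,phi=-.7):
    s=st(); r=rot(phi,-tilt); print('lip',np.round(s['position']+np.array(s['tool_rot'])@L,4)); print(row(np.array(lip)-r.apply(L),r))
E
python3 -c "
from h import *
lipgoal([.428,.140,.130],6); im=grab('scene'); cv2.imwrite('pics/s3.png',cv2.resize(im['frame'][20:190,170:400],None,fx=3,fy=3)[...,::-1])"
```

```text
5.63 [0.43   0.0797 0.2247] [ 1.7402e+02 -1.0000e-01 -9.8000e-01] F [ 0.17  0.02 -5.19] T [ 0.2   0.11 -0.02] w 0.013057919716410982 88.32406997680664 q [-1.5 11.4 90.9 -6.1 77.6 90.8]
lip [0.4311 0.1373 0.1513]
[-0.28, -0.49, 2.09, -0.02, -0.07, -0.29]
```

View pics/s3.png

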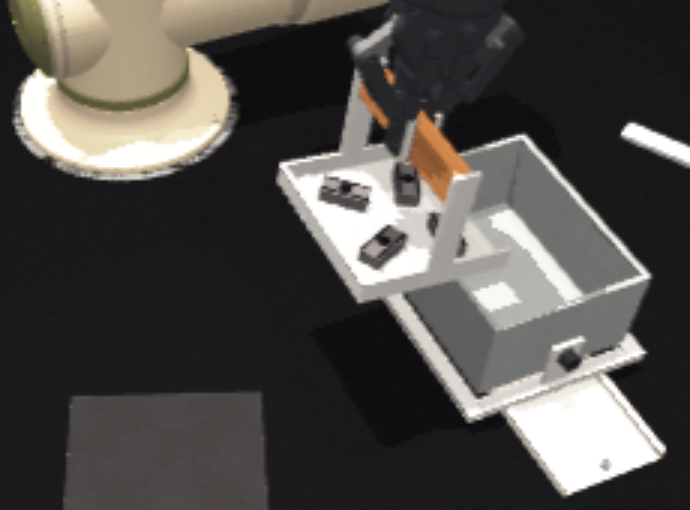

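The tray is tilted slightly with its lip above the bin's near side, and all nuts are aboard. Lowering to feel for the rim.

Request:
{"op": "jog_arm", "data": {
  "targets": [
    [-0.1,-0.2,0.5,0,0,-0.1],
    [-0.2,-0.4,1.0,0,0,-0.2],
    [-0.3,-0.5,1.5,0,0,-0.3],
    [-0.3,-0.5,2.0,0,0,-0.3],
    [-0.3,-0.55,2.4,0,0,-0.3],
    [-0.3,-0.6,2.7,0,0,-0.3],
    [-0.3,-0.6,2.9,0,0,-0.3],
    [-0.3,-0.6,2.9,0,0,-0.3]
  ]
}}

```text
time_s: 6.35
position: [0.4276, 0.0827, 0.1957]
tool_rot: [[1.0, -0.013, 0.001], [-0.013, -0.994, -0.105], [0.003, 0.105, -0.995]]
ft_force: [0.4, 0.4, -5.7]
grip_width: 0.013
gripper_force: 88.3
```

Request:
{"op": "jog_arm", "data": {
  "targets": [
    [0,0,0,0,0,0],
    [0,0,0,0,0,0],
    [0,0,0,0,0,0]
  ]
}}

```text
time_s: 6.6
position: [0.4278, 0.0827, 0.1963]
tool_rot: [[1.0, -0.013, 0.002], [-0.012, -0.994, -0.105], [0.004, 0.105, -0.995]]
ft_force: [0.5, -0.0, -5.7]
grip_width: 0.0128
gripper_force: 88.3
```

```bash
python3 -c "
from h import *
lipgoal([.428,.140,.115],6)"
```

```text
6.6 [0.4278 0.0827 0.1963] [174.    -0.21  -0.72] F [ 0.5  -0.03 -5.69] T [0.21 0.17 0.  ] w 0.01282408976495218 88.32368731498718 q [-1.1 12.9 94.1 -6.3 72.8 91.5]
lip [0.4288 0.1404 0.1229]
[-0.05, -0.04, 0.79, 0.0, -0.21, -0.04]
```

Request:
{"op": "jog_arm", "data": {
  "targets": [
    [0,0,0.1,0,0,0],
    [0,0,0.2,0,0,0],
    [0,-0.03,0.3,0,0,0],
    [0,-0.04,0.4,0,0,0],
    [0,-0.05,0.5,0,0,0],
    [0,-0.06,0.6,0,0,0],
    [0,-0.07,0.7,0,0,0],
    [0,-0.07,0.7,0,0,0]
  ]
}}

```text
time_s: 7.27
position: [0.4277, 0.0827, 0.1889]
tool_rot: [[1.0, -0.013, 0.002], [-0.013, -0.994, -0.105], [0.003, 0.105, -0.995]]
ft_force: [-0.0, -0.5, -5.8]
grip_width: 0.0129
gripper_force: 88.3
```

Request:
{"op": "jog_arm", "data": {
  "targets": [
    [0,0,0.1,0,0,0],
    [0,0,0.2,0,0,0],
    [0,-0.03,0.3,0,0,0],
    [0,-0.03,0.3,0,0,0]
  ]
}}

```text
time_s: 7.6
position: [0.4276, 0.0827, 0.1859]
tool_rot: [[1.0, -0.013, 0.002], [-0.012, -0.994, -0.105], [0.003, 0.105, -0.995]]
ft_force: [0.6, -0.3, -5.8]
grip_width: 0.0126
gripper_force: 88.3
```

```bash
python3 -c "
from h import *
lipgoal([.428,.140,.108],6)"
```

```text
7.6 [0.4276 0.0827 0.1859] [ 1.74e+02 -1.60e-01 -7.20e-01] F [ 0.57 -0.31 -5.8 ] T [ 0.21 -0.14  0.01] w 0.01255479338348824 88.31873774528503 q [-1.1 13.6 95.2 -6.3 71.2 91.7]
lip [0.4286 0.1404 0.1124]
[-0.04, -0.01, 0.44, -0.0, -0.16, -0.03]
```

Not yet in contact. Continuing in 1 mm steps.

Request:
{"op": "jog_arm", "data": {
  "targets": [
    [0,0,0.1,0,0,0],
    [0,0,0.1,0,0,0],
    [0,-0.02,0.2,0,0,0],
    [0,-0.02,0.2,0,0,0]
  ]
}}

```text
time_s: 7.93
position: [0.4277, 0.0827, 0.1839]
tool_rot: [[1.0, -0.013, 0.002], [-0.012, -0.994, -0.105], [0.003, 0.105, -0.995]]
ft_force: [1.2, -0.4, -6.0]
grip_width: 0.0131
gripper_force: 88.3
```

Request:
{"op": "jog_arm", "data": {
  "targets": [
    [0,-0.01,0.1,0,0,0],
    [0,-0.01,0.1,0,0,0],
    [0,-0.01,0.1,0,0,0]
  ]
}}

```text
time_s: 8.18
position: [0.4277, 0.0827, 0.183]
tool_rot: [[1.0, -0.013, 0.002], [-0.013, -0.994, -0.105], [0.003, 0.105, -0.995]]
ft_force: [0.0, 0.7, -5.7]
grip_width: 0.013
gripper_force: 88.3
```

Request:
{"op": "jog_arm", "data": {
  "targets": [
    [0,-0.01,0.1,0,0,0],
    [0,-0.01,0.1,0,0,0],
    [0,-0.01,0.1,0,0,0]
  ]
}}

```text
time_s: 8.43
position: [0.4277, 0.0827, 0.182]
tool_rot: [[1.0, -0.013, 0.002], [-0.012, -0.994, -0.105], [0.003, 0.105, -0.995]]
ft_force: [0.2, 0.1, -5.9]
grip_width: 0.0131
gripper_force: 88.3
```

Request:
{"op": "jog_arm", "data": {
  "targets": [
    [0,-0.01,0.1,0,0,0],
    [0,-0.01,0.1,0,0,0],
    [0,-0.01,0.1,0,0,0]
  ]
}}

```text
time_s: 8.68
position: [0.4277, 0.0827, 0.181]
tool_rot: [[1.0, -0.013, 0.002], [-0.012, -0.994, -0.105], [0.003, 0.105, -0.995]]
ft_force: [-0.6, 0.3, -6.1]
grip_width: 0.0126
gripper_force: 88.3
```

```bash
python3 -c "
from h import *
lipgoal([.428,.140,.105],6)"
```

```text
8.68 [0.4277 0.0827 0.181 ] [174.    -0.18  -0.72] F [-0.63  0.27 -6.11] T [ 0.19 -0.16  0.  ] w 0.012620608120429973 88.28709840774536 q [-1.1 13.9 95.6 -6.4 70.4 91.8]
lip [0.4287 0.1403 0.1076]
[-0.04, 0.01, 0.26, 0.0, -0.17, -0.03]
```

Request:
{"op": "jog_arm", "data": {
  "targets": [
    [0,-0.01,0.1,0,0,0],
    [0,-0.01,0.1,0,0,0],
    [0,-0.01,0.1,0,0,0]
  ]
}}

```text
time_s: 8.93
position: [0.4279, 0.0827, 0.1802]
tool_rot: [[1.0, -0.013, 0.002], [-0.013, -0.994, -0.105], [0.004, 0.104, -0.995]]
ft_force: [0.6, 0.0, -2.9]
grip_width: 0.0128
gripper_force: 88.8
```

Request:
{"op": "jog_arm", "data": {
  "targets": [
    [0,-0.01,0.1,0,0,0],
    [0,-0.01,0.1,0,0,0],
    [0,-0.01,0.1,0,0,0]
  ]
}}

```text
time_s: 9.18
position: [0.4281, 0.0825, 0.18]
tool_rot: [[1.0, -0.013, 0.003], [-0.013, -0.994, -0.105], [0.005, 0.105, -0.994]]
ft_force: [-1.2, -1.5, 5.4]
grip_width: 0.0125
gripper_force: 90.2
```

Contact at TCP z ≈ 0.180. Easing off to a light touch.

Request:
{"op": "jog_arm", "data": {
  "targets": [
    [0,0.01,-0.08,0,0,0],
    [0,0.01,-0.08,0,0,0],
    [0,0.01,-0.08,0,0,0],
    [0,0.01,-0.08,0,0,0],
    [0,0.01,-0.08,0,0,0],
    [0,0.01,-0.08,0,0,0]
  ]
}}

```text
time_s: 9.68
position: [0.4279, 0.0826, 0.1801]
tool_rot: [[1.0, -0.013, 0.003], [-0.013, -0.994, -0.105], [0.004, 0.105, -0.994]]
ft_force: [-0.7, -0.9, 4.4]
grip_width: 0.0127
gripper_force: 89.6
```

Run:
```python
from h import *
s=st(); Rt=np.array(s["tool_rot"]); p=np.array(s["position"])
print("lip",p+Rt@L)
save(grab("scene"),"s4")
# pivot at wall contact on underside: y=.1255 world -> tool coords
c_lip=p+Rt@L; up=-Rt[:,2]; ty=-Rt[:,1]
C=c_lip-ty*.0145; print("pivot",C)
Ct=Rt.T@(C-p)
for dl in (5,10,15,20,25,30,35,40,44):
    rr=R.from_euler('x',-dl,degrees=True)
    # keep pivot point raised 2 mm world
    d=Ct-rr.apply(Ct)+Rt.T@np.array([0,0,.002])
    print(dl,np.round(np.r_[d*100,-dl,0,0],2).tolist())
```

```text
9.68 [0.4279 0.0826 0.1801] [173.99  -0.22  -0.72] F [-0.7  -0.91  4.38] T [ 0.15  0.32 -0.04] w 0.012740654159713267 89.64220762252808 q [-1.1 14.  95.7 -6.4 70.2 91.8]
lip [0.42894778 0.14021692 0.10664235]
pivot [0.42876164 0.12579778 0.10816018]
5 [0.0, -0.58, -0.61, -5.0, 0.0, 0.0]
10 [0.0, -1.22, -0.97, -10.0, 0.0, 0.0]
15 [0.0, -1.89, -1.28, -15.0, 0.0, 0.0]
20 [0.0, -2.58, -1.52, -20.0, 0.0, 0.0]
25 [0.0, -3.28, -1.71, -25.0, 0.0, 0.0]
30 [0.0, -4.01, -1.83, -30.0, 0.0, 0.0]
35 [0.0, -4.74, -1.88, -35.0, 0.0, 0.0]
40 [0.0, -5.47, -1.88, -40.0, 0.0, 0.0]
44 [0.0, -6.05, -1.83, -44.0, 0.0, 0.0]
```

Request:
{"op": "jog_arm", "data": {
  "targets": [
    [0,0.01,-0.06,0,0,0],
    [0,0.01,-0.06,0,0,0],
    [0,0.01,-0.06,0,0,0],
    [0,0.01,-0.06,0,0,0]
  ]
}}

```text
time_s: 10.07
position: [0.4277, 0.0827, 0.1802]
tool_rot: [[1.0, -0.013, 0.002], [-0.012, -0.994, -0.104], [0.003, 0.104, -0.995]]
ft_force: [0.8, 0.4, -2.8]
grip_width: 0.0129
gripper_force: 88.9
```

Light contact of about 3 N held. Now tipping about the contact.

Request:
{"op": "jog_arm", "data": {
  "targets": [
    [0,-0.2,-0.3,-2,0,0],
    [0,-0.46,-0.52,-4,0,0],
    [0,-0.7,-0.68,-6,0,0],
    [0,-0.96,-0.83,-8,0,0],
    [0,-1.22,-0.97,-10,0,0],
    [0,-1.49,-1.1,-12,0,0],
    [0,-1.75,-1.22,-14,0,0],
    [0,-1.89,-1.28,-15,0,0]
  ]
}}

```text
time_s: 10.73
position: [0.4275, 0.1033, 0.1905]
tool_rot: [[1.0, -0.012, -0.003], [-0.012, -0.933, -0.36], [0.001, 0.36, -0.933]]
ft_force: [-0.4, -0.6, -6.0]
grip_width: 0.013
gripper_force: 88.4
```

Run:
```python
from h import *
s=st(); Rt=np.array(s["tool_rot"]); p=np.array(s["position"])
print("lip",p+Rt@L)
Ct=L+[0,.0145,0]
print("pivot",p+Rt@Ct)
for dl in (3,6,9,12,15,18,21,24):
    d=Ct-R.from_euler('x',-dl,degrees=True).apply(Ct)
    print(np.round(np.r_[d*100,-dl,0,0],2).tolist())
```

```text
10.73 [0.4275 0.1033 0.1905] [ 1.5893e+02 -8.0000e-02 -6.8000e-01] F [-0.38 -0.57 -5.96] T [ 0.59  0.21 -0.1 ] w 0.012953797756718625 88.36644530296326 q [ 10.1  17.2  92.  -21.4  75.9 107. ]
lip [0.42806599 0.13989278 0.10459732]
pivot [0.42789846 0.12636341 0.10981059]
[0.0, -0.36, -0.26, -3.0, 0.0, 0.0]
[0.0, -0.73, -0.49, -6.0, 0.0, 0.0]
[0.0, -1.11, -0.71, -9.0, 0.0, 0.0]
[0.0, -1.5, -0.9, -12.0, 0.0, 0.0]
[0.0, -1.91, -1.08, -15.0, 0.0, 0.0]
[0.0, -2.32, -1.23, -18.0, 0.0, 0.0]
[0.0, -2.74, -1.36, -21.0, 0.0, 0.0]
[0.0, -3.16, -1.47, -24.0, 0.0, 0.0]
```

Request:
{"op": "jog_arm", "data": {
  "targets": [
    [0,-0.24,-0.18,-2,0,0],
    [0,-0.48,-0.34,-4,0,0],
    [0,-0.73,-0.49,-6,0,0],
    [0,-1.0,-0.64,-8,0,0],
    [0,-1.24,-0.77,-10,0,0],
    [0,-1.5,-0.9,-12,0,0],
    [0,-1.77,-1.02,-14,0,0],
    [0,-1.91,-1.08,-15,0,0]
  ]
}}

```text
time_s: 11.4
position: [0.4281, 0.125, 0.1939]
tool_rot: [[1.0, -0.011, -0.005], [-0.012, -0.808, -0.589], [0.002, 0.589, -0.808]]
ft_force: [-0.0, 0.2, -3.9]
grip_width: 0.013
gripper_force: 88.8
```

Request:
{"op": "jog_arm", "data": {
  "targets": [
    [0,0,0,0,0,0],
    [0,0,0,0,0,0],
    [0,0,0,0,0,0],
    [0,0,0,0,0,0],
    [0,0,0,0,0,0],
    [0,0,0,0,0,0],
    [0,0,0,0,0,0]
  ]
}}

```text
time_s: 11.98
position: [0.4282, 0.1243, 0.1945]
tool_rot: [[1.0, -0.012, -0.005], [-0.013, -0.809, -0.588], [0.003, 0.588, -0.809]]
ft_force: [0.9, 0.1, -4.2]
grip_width: 0.0133
gripper_force: 88.8
```

Run:
```python
from h import *
s=st(); Rt=np.array(s["tool_rot"]); p=np.array(s["position"])
print("lip",p+Rt@L)
a=grab("scene")["frame"][10:180,150:400]; b=grab("top")["frame"][150:350,40:240]
cv2.imwrite("pics/s5.png",np.hstack([cv2.resize(a,(440,300)),cv2.resize(b,(300,300))])[...,::-1])
print([ (round(r["score"],2),r["point"]) for c in("top","scene") for r in env.regions_of(c,"nut1")])
```

```text
11.98 [0.4282 0.1243 0.1945] [144.01  -0.19  -0.73] F [ 0.86  0.1  -4.22] T [ 0.78  0.   -0.01] w 0.013301172568029561 88.7603223323822 q [ 19.4  22.6  88.6 -33.8  83.9 118.4]
lip [0.4287188  0.13754688 0.10211677]
[(0.4, [120.3, 338.1])]
```

View pics/s5.png

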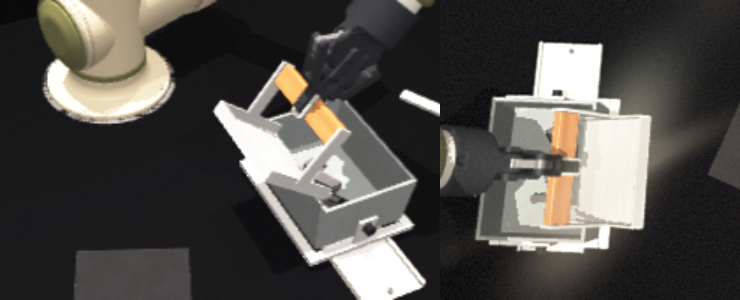

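The tray's visible floor is empty and nuts show in the bin, under the bar at about (320,180). The weight has dropped about 2 N, which matches four nuts. I'll tip a little more to be sure.

Request:
{"op": "jog_arm", "data": {
  "targets": [
    [0,-0.25,-0.12,-2,0,0],
    [0,-0.53,-0.23,-4,0,0],
    [0,-0.8,-0.3,-6,0,0],
    [0,-1.1,-0.4,-8,0,0],
    [0,-1.1,-0.4,-8,0,0],
    [0,-1.1,-0.4,-8,0,0],
    [0,-1.1,-0.4,-8,0,0],
    [0,-1.1,-0.4,-8,0,0]
  ]
}}

```text
time_s: 12.85
position: [0.4292, 0.137, 0.1925]
tool_rot: [[1.0, -0.013, -0.003], [-0.011, -0.72, -0.694], [0.007, 0.694, -0.72]]
ft_force: [-0.5, 9.0, 9.4]
grip_width: 0.013
gripper_force: 91.1
```

Run:
```python
from h import *
s=st(); Rt=np.array(s["tool_rot"]); p=np.array(s["position"])
print("lip",p+Rt@L)
# level again while rising: lip to z .150
r=rot(-.7,0); print(row(np.array([.428,.14,.16])-r.apply(L),r))
r=rot(-.7,-22); print(row(np.array([.428,.14,.13])-r.apply(L),r))
```

```text
12.85 [0.4292 0.137  0.1925] [136.07  -0.41  -0.64] F [-0.53  9.03  9.35] T [ 0.98  0.3  -0.2 ] w 0.013029931865055735 91.11587047576904 q [ 23.6  26.4  86.9 -39.4  88.4 123.4]
lip [0.42986737 0.1373465  0.09915128]
[-0.11, 6.86, 1.82, 43.93, -0.41, -0.1]
[-0.11, 3.98, 0.51, 21.93, -0.37, -0.17]
```

Request:
{"op": "jog_arm", "data": {
  "targets": [
    [0,0.7,-0.7,0,0,0],
    [0,1.4,-1.4,0,0,0],
    [-0.1,2.3,-0.8,6,0,0],
    [-0.1,3.2,-0.2,13,-0.2,0],
    [-0.1,4.0,0.5,20,-0.3,-0.1],
    [-0.1,5.0,1.0,27,-0.3,-0.1],
    [-0.1,5.9,1.4,34,-0.4,-0.1],
    [-0.1,6.4,1.6,40,-0.4,-0.1]
  ]
}}

```text
time_s: 13.52
position: [0.4266, 0.0776, 0.2257]
tool_rot: [[1.0, -0.013, -0.002], [-0.013, -0.998, -0.066], [-0.001, 0.066, -0.998]]
ft_force: [-0.5, 0.2, -3.6]
grip_width: 0.0127
gripper_force: 88.7
```

Run:
```python
from h import *
s=st(); print("lip",np.array(s["position"])+np.array(s["tool_rot"])@L)
print(row([.428,.0,.235],rot(-.7)), row([.480,-.1545,.235],rot(-22.55)))
im=grab("top"); P=cloud(im); cv2.imwrite("pics/s6.png",cv2.resize(np.hstack([im["frame"][150:350,40:290]]),None,fx=3,fy=3)[...,::-1])
```

```text
13.52 [0.4266 0.0776 0.2257] [ 1.7624e+02  5.0000e-02 -7.6000e-01] F [-0.52  0.25 -3.63] T [ 0.03  0.04 -0.06] w 0.012669537975841727 88.7217628955841 q [-3.1 10.8 91.5 -3.9 77.7 88.5]
lip [0.42731946 0.13802429 0.15460055]
[0.24, 7.8, -0.42, 3.76, 0.05, -0.06] [5.65, 23.14, 0.59, 3.73, -0.67, 21.78]
```

View pics/s6.png

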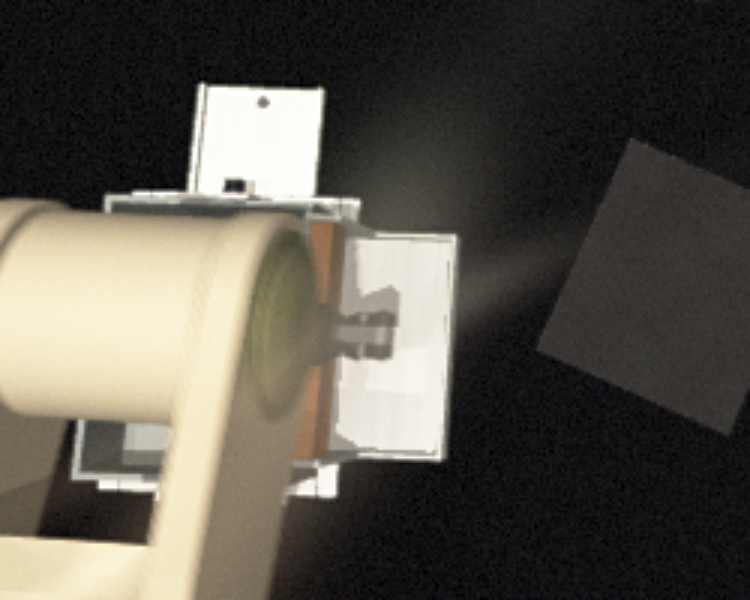

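The back half of the tray is empty, with only the gripper's shadow on it. The 2.3 N drop in weight confirms all four nuts are out. Moving back towards the mat.

Request:
{"op": "jog_arm", "data": {
  "targets": [
    [0,1,0,1,0,0],
    [0.1,3,-0.1,2,0,0],
    [0.2,5.5,-0.3,3.7,0,0],
    [0.2,7.8,-0.4,3.7,0,0],
    [2,11.5,-0.2,3.7,-0.2,5],
    [3.5,15.5,0,3.7,-0.4,11],
    [5,19.5,0.3,3.7,-0.6,17],
    [5.8,22.4,0.6,3.7,-0.7,21.8]
  ]
}}

```text
time_s: 14.23
position: [0.4819, -0.149, 0.2337]
tool_rot: [[0.921, -0.389, -0.005], [-0.389, -0.921, -0.007], [-0.002, 0.008, -1.0]]
ft_force: [0.3, 1.7, -4.3]
grip_width: 0.0128
gripper_force: 88.9
```

Run:
```python
from h import *
im=grab("top"); P=cloud(im); st()
print(row([.482,-.152,.10],rot(-22.55)))
print([ (round(r["score"],2),r["point"],np.round(np.median(P[r["pixels"]],0),3)) for r in env.regions_of("top","nut1")])
cv2.imwrite("pics/s7.png",cv2.resize(im["frame"][150:350,50:316],None,fx=3,fy=3)[...,::-1])
```

```text
14.28 [ 0.483  -0.1536  0.233 ] [ 1.7941e+02  5.0000e-02 -2.3340e+01] F [ 0.28 -6.81 -5.06] T [-0.61 -0.16  0.02] w 0.013052721682617542 89.05309081077576 q [-30.7  17.4  80.8  -0.6  81.8  82.7]
[-0.14, -0.24, 13.3, 0.59, 0.05, -0.79]
[(0.74, [264.2, 111.4], array([0.423, 0.201, 0.045])), (0.69, [257.7, 258.2], array([ 0.441, -0.123,  0.171])), (0.68, [256.3, 128.7], array([0.449, 0.167, 0.053])), (0.57, [283.5, 111.9], array([0.387, 0.2  , 0.053])), (0.57, [242.5, 117.0], array([0.474, 0.195, 0.045]))]
```

View pics/s7.png

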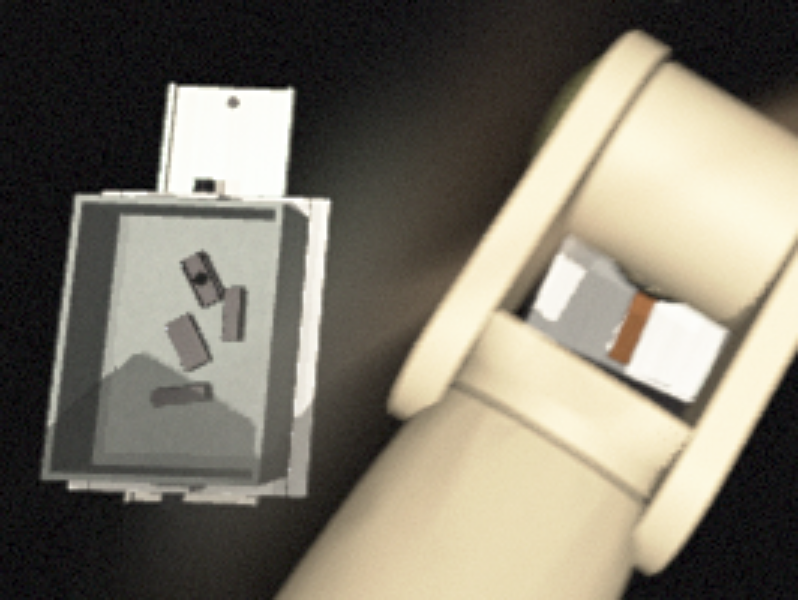

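All four nuts lie in the bin, at roughly (203,278), (234,313), (189,342) and (182,394) in the crop. Letting the arm settle, then lowering the tray.

Request:
{"op": "jog_arm", "data": {
  "targets": [
    [0,0,1,0,0,0],
    [0,0,3,0,0,0],
    [0,0,6,0,0,0],
    [0,0,9,0,0,0],
    [0,0,11.5,0,0,0],
    [0,0,13,0,0,0],
    [0,0,13,0,0,0],
    [0,0,13,0,0,0]
  ]
}}

```text
time_s: 15.0
position: [0.4808, -0.1463, 0.1037]
tool_rot: [[0.924, -0.383, -0.006], [-0.383, -0.924, -0.005], [-0.003, 0.006, -1.0]]
ft_force: [0.7, -0.5, -3.1]
grip_width: 0.0128
gripper_force: 88.9
```

Run:
```python
from h import *
st(); print(row([.482,-.152,.074],rot(-22.55)))
```

```text
15.0 [ 0.4808 -0.1463  0.1037] [179.64   0.2  -22.51] F [ 0.69 -0.46 -3.13] T [ 0.02 -0.02  0.02] w 0.01283758425383812 88.91840815544128 q [-30.2  25.1  92.8  -0.4  62.2  82.5]
[0.34, 0.47, 2.97, 0.36, 0.2, 0.04]
```

Request:
{"op": "jog_arm", "data": {
  "targets": [
    [0.3,0.5,0.5,0.4,0.2,0],
    [0.3,0.5,1.0,0.4,0.2,0],
    [0.3,0.5,1.5,0.4,0.2,0],
    [0.3,0.5,2.0,0.4,0.2,0],
    [0.3,0.5,2.5,0.4,0.2,0],
    [0.3,0.5,2.8,0.4,0.2,0],
    [0.3,0.5,3.0,0.4,0.2,0],
    [0.3,0.5,3.0,0.4,0.2,0]
  ]
}}

```text
time_s: 15.67
position: [0.4816, -0.1525, 0.0732]
tool_rot: [[0.923, -0.384, 0.002], [-0.384, -0.923, 0.001], [0.001, -0.002, -1.0]]
ft_force: [0.5, 0.1, -3.2]
grip_width: 0.0127
gripper_force: 89.2
```

Request:
{"op": "jog_arm", "data": {
  "targets": [
    [0,0,0.1,0,0,0],
    [0,0,0.2,0,0,0],
    [0,0,0.3,0,0,0],
    [0,0,0.3,0,0,0],
    [0,0,0.3,0,0,0]
  ]
}}

```text
time_s: 16.08
position: [0.4818, -0.1526, 0.0706]
tool_rot: [[0.923, -0.384, 0.002], [-0.384, -0.923, 0.001], [0.002, -0.001, -1.0]]
ft_force: [-0.1, -0.5, -4.0]
grip_width: 0.0126
gripper_force: 89.2
```

Run:
```python
from h import *
st(); print(row([.482,-.152,.070],rot(-22.55)))
```

```text
16.08 [ 0.4818 -0.1526  0.0706] [-1.7991e+02 -1.1000e-01 -2.2590e+01] F [-0.11 -0.52 -4.04] T [ 0.   -0.01  0.01] w 0.012592033951932358 89.17606115341187 q [-31.1  27.9  94.8   0.1  57.1  81.5]
[-0.0, -0.06, 0.06, -0.09, -0.11, -0.04]
```

Request:
{"op": "jog_arm", "data": {
  "targets": [
    [0,0,0.06,0,0,0],
    [0,0,0.1,0,0,0],
    [0,0,0.1,0,0,0]
  ]
}}

```text
time_s: 16.33
position: [0.4819, -0.1526, 0.0701]
tool_rot: [[0.923, -0.384, 0.003], [-0.384, -0.923, 0.0], [0.003, -0.001, -1.0]]
ft_force: [-0.6, 1.3, 3.2]
grip_width: 0.0126
gripper_force: 90.4
```

Tray is down on the mat. Opening the gripper, then retreating straight up.

Request:
{"op": "jog_arm", "data": {
  "targets": [
    [0,0,0,0,0,0],
    [0,0,0,0,0,0],
    [0,0,0,0,0,0],
    [0,0,0,0,0,0],
    [0,0,0,0,0,0],
    [0,0,0,0,0,0],
    [0,0,0,0,0,0],
    [0,0,0,0,0,0]
  ],
  "hand": 1
}}

```text
time_s: 17.0
position: [0.4818, -0.1526, 0.0696]
tool_rot: [[0.923, -0.384, 0.002], [-0.384, -0.923, 0.001], [0.002, -0.002, -1.0]]
ft_force: [-0.2, -0.4, 0.1]
grip_width: 0.0853
gripper_force: 0.0
```

Request:
{"op": "jog_arm", "data": {
  "targets": [
    [0,0,-1,0,0,0],
    [0,0,-3,0,0,0],
    [0,0,-6,0,0,0],
    [0,0,-9,0,0,0],
    [0,0,-12,0,0,0],
    [0,0,-14,0,0,0],
    [0,0,-15,0,0,0],
    [0,0,-15,0,0,0]
  ]
}}

```text
time_s: 17.67
position: [0.4821, -0.153, 0.2219]
tool_rot: [[0.923, -0.384, 0.006], [-0.384, -0.923, -0.002], [0.007, -0.001, -1.0]]
ft_force: [-0.3, -0.0, 0.3]
grip_width: 0.0854
gripper_force: 0.0
```

Run:
```python
from h import *
st(); im=grab("scene"); save(im,"s8"); P=cloud(im)
m=env.regions_of("scene","tray")[0]["pixels"]; z=P[...,2]
print(cv2.minAreaRect(P[m&(z>.004)&(z<.04)][:,:2].astype(np.float32)*1000))
```

```text
17.67 [ 0.4821 -0.153   0.2219] [-179.95   -0.38  -22.59] F [-0.35 -0.01  0.31] T [ 0.   -0.01 -0.03] w 0.08535445795313543 0.0 q [-31.1  17.6  82.4   0.1  79.6  81.5]
((481.0799865722656, -155.0738983154297), (129.6842498779297, 150.00540161132812), 67.30887603759766)
```

View pics/s8.png

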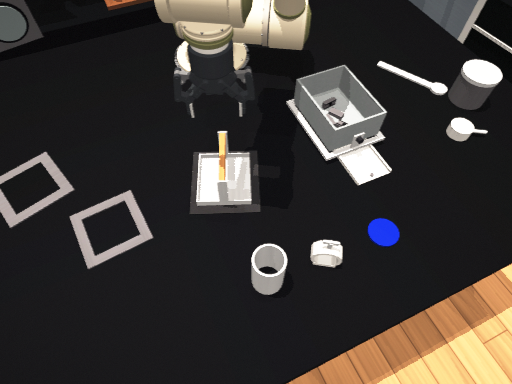

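The empty tray sits flat on its mat at (224,180), the nuts are in the bin at (335,110), and nothing else has moved. Handing in.

```bash
python3 -c "
from rig import env
print(env.close_job())"
```

```text
the job is handed in; nothing more can be done
None
```

The job is handed in at about 18 s of the 64 s allowed: all four nuts are in the bin and the tray is flat on its mat, but when feeling for the bin's edge the lip first pressed about 11 N before I eased it to about 3 N, and the tray touched the wall at about 17 N at full tip.

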